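# Tap a drill arbor into its chuck

## Robot

A 6-joint arm with a two-finger parallel gripper is mounted at the origin on the work surface. World frame = base frame: x ahead of the robot, y to its left, z up, the work surface at z = 0. Lengths are in m, angles in degrees, forces in N, time in s.
With the tool pointing down it reaches from about 0.4 to 0.825 m from the base axis. Payload 7 kg.
Tool frame: the origin (TCP) lies on the centre line of the jaws, within the pads' length; the fingertips stand 19 mm ahead of it and the grasp point (between the pads) is the TCP; z points along the fingers, y is the line along which they close (so a half turn about z gives the same grasp; the last joint's range is limited). The gripper opens to 88 mm and grips with 3 to 60 N. Pads are 19 mm wide; open, the fingers measure 130 mm over their backs; the gripper's body (78 mm by 193 mm) begins 47 mm behind the grasp point.
Start: joints at [86.179, 20.546, 0.682, 0, -70.136, -16.507], TCP at [0.235, 0.633, 0.214] pointing down, gripper open.
Joint ranges: [-176.03, 176.03], [-82.01, 121.73], [-58.28, 71.71], [-173.87, 95.51], [-174.79, -0.11], [-173.66, 173.66]. Speed limits (degrees/s): [136.94, 136.94, 172.46, 180, 180, 180].

## Interface

Orientations are given as [roll, pitch, yaw] about the fixed x, y, z axes, in that order (R = Rz(yaw) Ry(pitch) Rx(roll)).
In Python, from plant import get_state, capture, close_job gives the robot as it stands.
- The arm moves only by the tool apply_moves, never from a script. Its argument "targets" is a list of rows, each a list of 7 numbers: the opening, from 0 (shut) to 1 (fully open), then the shift along the tool's x, y, z normalised to -1 to 1, where 1 is 1000 mm, then the turn, a rotation vector about the tool's x, y, z normalised to -1 to 1, where 1 is 90 degrees. In form: [[claw, tx, ty, tz, ax, ay, az], ...]. A call has 1 to 20 rows; each row shifts and turns the commanded pose from where the row before left it, along the tool's axes as they then stand; what a row does not reach is not made up. A row lasts 1/12 s, in which the tool goes at most 41.7 mm and 7.16 degrees, less where a joint would pass 70% of its speed; a pose out of reach is approached as far as the arm can. A call with a number of a shift or a turn outside -1 to 1 is refused whole. A call with a gripper value outside its range is refused whole. The fingers move at their own pace and stop on an object; "newtons" is the grip in N (left out, the last holds). Time passes only in rows, so rows that do not move let the fingers close. It gives the time, the measured TCP pose, the force, the opening and the grip force at its end, in the units of the state.
- get_state(): the state, without advancing time (a new reading comes with each control period).
- capture(name): name is "scene" or "side" or "wrist"; returns a dict with "frame" (420x560x3 uint8, red, green, blue), "range_z" (420x560 float32, m along the optical axis (not along the pixel's ray), 0 where there is no reading), "camera_matrix" (3x3 intrinsics, pixels), "T" (4x4, takes a point from camera to world coordinates). Camera axes: x right, y down, z forward; pixel columns grow to the right and rows downward; lengths in m; the calibration is good to about 2 mm. A picture is of the moment at which its call begins.
- close_job(): hands the job in; it is judged then, once.
The state is a dict: "time_s": time; "joints": joint angles; "qd": joint speeds; "joint_torque": joint torques, N m; "tcp_pos": TCP position; "eef_rot": TCP orientation; "contact_force": force on the tool from outside, world axes, zero at the start; "moment": the same for the moment, N m; "gripper_width": finger opening in m; "gripper_force": force on a finger pad.
Only numpy, scipy, OpenCV 4.12 (cv2) and the standard library are available. Lean on these libraries where they do the work, as an engineer would, in place of code of your own. Each camera call takes 0.05 s, during which the arm holds its last target. There are 200 camera calls.

## Task

Put the bench drill's chuck back on its arbor: take the middle-sized arbor from the wooden block, set its short taper lightly by hand, without dropping it in, into the socket of the chuck that stands in the vise and let go of it, then tap it fully home with the wooden mallet, using soft taps only, so that the taper holds by friction. Set the mallet back down on the bench and leave everything else where it is.

Things in the scene. Friction and masses are not known exactly. Their poses are not given: they have to be found in the camera images.
- arbor: The arbor to fit: the middle-sized of three steel arbors, upright in the block, 108 mm long, 0.17 kg. Origin at the centre of its lower end, z up its length. From below: smooth short taper 27 mm long (14.4 mm across at its rounded end, 16.7 at the collar), collar 24 mm across and 5 thick, round shank 62 long (18 mm across, 15 at its top: grip here), flat tang 14 high (6.4 x 14 mm, level top).
- arbor_collar (a point): Centre of the underside of the arbor's collar, 27 mm above the arbor's origin. The gap between it and the chuck's mouth shows how far the taper is in. At the start it rests on the block's top, 34 mm above the bench, with up to 2 mm of side play in the hole.
- arbor_top (a point): Centre of the top of the arbor's tang, where the mallet strikes: 108 mm above the arbor's origin, 81 mm above the collar's underside.
- block: Hardwood block, 62 x 164 x 34 mm, fixed; origin at the centre of its underside, y along its row of three holes (52 mm apart, the middle one at its centre), in which the three arbors hang upright in any order. All three collars rest on its top, 34 mm above the bench.
- chuck_mouth (a point): Centre of the mouth of the chuck's tapered socket, in its level top face, 98 to 108 mm above the bench; z up along the socket. 16 mm across at the mouth, 29 mm deep, narrowing 1 mm in 12 like the arbor's taper. Lowered in, the arbor binds with its collar 7 to 8 mm above the mouth; a light push by hand (3 to 5 N) leaves it at 6 to 7.5 mm. Let fall in, it goes too deep.
- chuck: Steel drill chuck, 46 mm across (39 at its top), 72 mm tall, clamped nose down, socket up, in the vise; it cannot move. Origin at its lower end. Home: the gap under the arbor's collar is 4 mm or less. It takes a few taps of 15 to 20 N, the first driving it furthest; then friction holds it. The collar never meets the chuck. Over 30 N is too hard.
- vise: The drill-press vise, bolted down on a plywood packing board (235 x 136 mm, 4 to 14 mm thick), does not move; origin on top of that board, 94 mm straight below the chuck's mouth. Base 200 x 108 mm, jaws 62 mm high, wooden soft jaws. Its screw runs along its x axis, with the handle 145 mm from the centre towards -x.
- mallet: Turned wooden mallet, 126 mm tall, about 0.26 kg, standing on the flat end of its head with its handle up; origin at the centre of that flat end (50 mm across), z up along the handle. The head is 57 mm across and 50 mm tall; above it the round handle is 25 mm across from 53 to 112 mm, with a 29 mm knob on top.
- mallet_grip (a point): Point on the mallet's axis 95 mm above the flat end of its head: a good height to grip the handle, from above.
- thin_arbor: Bystander: a thinner steel arbor in the block (shank 9 to 12 mm across, 96 mm long).
- thick_arbor: Bystander: a thicker steel arbor in the block (shank 21 to 24 mm across, 96 mm long).
- chuck_key: Bystander: steel chuck key, a 60 mm cross bar with a 63 mm stem, lying on the bench.
- cat: Bystander: small seated cat of dry clay, 48 mm across, 95 mm tall.
- cat_big: Bystander: larger seated cat of dry clay, 55 mm across, 110 mm tall.
- shell: Bystander: ribbed clay half-shell, 104 x 68 x 44 mm.
- shell_two: Bystander: another ribbed clay half-shell, 104 x 68 x 44 mm.
- jar: Bystander: closed jar of slip with a white cap, 60 mm across, 75 mm tall.
Mind the look-alikes: they are no part of the job. Leave any orange look-alike of the arbor alone. Leave any blue look-alike of the mallet alone.

How it is judged (in metres and radians):
On the way, in this order (a step that is already met when the one before it is completed fails the run):
1. the arbor stands in the chuck's socket, set in lightly (its collar still more than 5.2 mm off the chuck), and nothing holds it (z of arbor_collar in the frame of chuck_mouth between 0.0052 and 0.0105 m and horizontal distance between arbor_collar and chuck_mouth below 0.003 m and angle between the z axis of arbor and the z axis of chuck_mouth, either way round below 0.05 rad and contact force between each of the fingers, mallet and arbor below 0.05 N), for 0.2 s.
2. the mallet drives the arbor home: the collar comes within 4 mm of the chuck while the mallet bears on the arbor (z of arbor_collar in the frame of chuck_mouth below 0.004 m and horizontal distance between arbor_collar and chuck_mouth below 0.003 m and contact force between mallet and arbor above 15 N).
At the end, for the whole second after the job is handed in: The arbor stands in the chuck's socket with its collar no more than 4 mm above the chuck's mouth, centred within 3 mm and in line within 0.05 rad, at rest and held by nothing but the taper; the mallet is at rest on the bench, let go, and not touching the arbor (z of arbor_collar in the frame of chuck_mouth below 0.004 m and horizontal distance between arbor_collar and chuck_mouth below 0.003 m and angle between the z axis of arbor and the z axis of chuck_mouth, either way round below 0.05 rad and linear speed of arbor below 0.01 m/s and height (world z) of mallet between -0.005 and 0.04 m and linear speed of mallet below 0.02 m/s and contact force between mallet and arbor below 0.05 N).
It fails at once if the mallet hits or presses the arbor with more than 30 N (contact force between mallet and arbor above 30 N).
It fails at once if the mallet hits the chuck or the vise with more than 30 N (contact force between mallet and vise above 30 N).
It fails at once if another thing on the bench or in the block is moved by more than 20 mm (distance of any of thin_arbor, thick_arbor, chuck_key, cat, cat_big, shell, shell_two, jar from where it was at the start of the episode above 0.02 m).
It also fails if it takes over 72 s, if anything falls off the work surface, if the arm or the gripper's body presses on something with over 40 N, if the wrist force passes 120 N, or if a joint passes its speed limit or range.

## Working session

There is one attempt and no reset: what is moved stays moved. The work goes in short steps, Python scripts to look and compute and a tool call to move; the robot and the scene stay as the last step left them, time stands still between calls to the robot, and variables do not carry over. Pictures are saved under pics/ and viewed, at most 10 in all, crops included, and the job is handed in when it is done.

Besides the shell and the picture viewer there is one more tool, called after ">>>" in YAML: its name, and indented under it one key for each argument. apply_moves: Moves the arm, as the interface text tells. Scaled input: -1 to 1 covers 1000 mm each way for a shift and 90 degrees each way for a turn. Its arguments: {"type":"object","properties":{"targets":{"type":"array","items":{"type":"array","items":{"type":"number"}}},"newtons":{"type":"number"}},"required":["targets"]}

```bash
mkdir -p pics
cat > h.py <<'E'
import numpy as np, cv2, pickle
from plant import get_state, capture, close_job
def cap(n):
    d=capture(n); pickle.dump(d,open(n+'.pkl','wb')); return d
def load(n): return pickle.load(open(n+'.pkl','rb'))
def cloud(d):
    z=d['range_z']; K=d['camera_matrix']; v,u=np.mgrid[:z.shape[0],:z.shape[1]]
    p=np.stack([(u-K[0,2])/K[0,0]*z,(v-K[1,2])/K[1,1]*z,z],-1)
    w=p@d['T'][:3,:3].T+d['T'][:3,3]; w[z<=0]=np.nan; return w
def plane(d,u,v,h):
    K=d['camera_matrix']; r=d['T'][:3,:3]@np.array([(u-K[0,2])/K[0,0],(v-K[1,2])/K[1,1],1]); o=d['T'][:3,3]
    return o+r*(h-o[2])/r[2]
E
python3 - <<'E'
from h import *
s=get_state();print(s)
ims=[]
for n in['scene','side','wrist']:
    d=cap(n);print(n,d['T'].round(3).tolist(),d['camera_matrix'][0,0]);ims.append(d['frame'][:,:,::-1])
cv2.imwrite('pics/scene.png',ims[0]);cv2.imwrite('pics/side.png',ims[1])
cv2.imwrite('pics/wrist.png',ims[2])
E
```

```text
{'time_s': 0.0, 'joints': array([ 8.61781902e+01,  2.05901685e+01,  6.31762297e-01, -2.07341748e-02,
       -7.01353833e+01, -1.65080587e+01]), 'qd': array([ 0.0414454 ,  0.08105438,  0.03147912, -0.04047349, -0.02892929,
       -0.08614583]), 'joint_torque': array([ 1.59335134e-03, -5.82718921e+01,  2.93041956e+01,  6.99727044e+00,
        7.03483616e-03, -1.49113962e-04]), 'tcp_pos': array([0.23434322, 0.63245062, 0.21261979]), 'eef_rot': array([ 1.79904538e+02, -7.96508654e-03, -2.03369233e+01]), 'contact_force': array([ 0.83110446, -0.04102668,  0.29210895]), 'moment': array([ 0.04857928,  0.04719565, -0.02314477]), 'gripper_force': 0.0, 'gripper_width': 0.08804276891579478}
scene [[0.344, 0.787, -0.512, 0.988], [0.939, -0.29, 0.185, -0.154], [-0.003, -0.545, -0.839, 0.751], [0.0, 0.0, 0.0, 1.0]] 379.0736212924819
side [[0.997, -0.055, 0.057, 0.537], [-0.078, -0.763, 0.641, -0.663], [0.008, -0.644, -0.765, 0.885], [0.0, 0.0, 0.0, 1.0]] 466.97481935438884
wrist [[-0.348, -0.897, -0.273, 0.308], [-0.938, 0.333, 0.101, 0.606], [0.0, 0.291, -0.957, 0.384], [0.0, 0.0, 0.0, 1.0]] 354.15915637772486
```

View pics/scene.png

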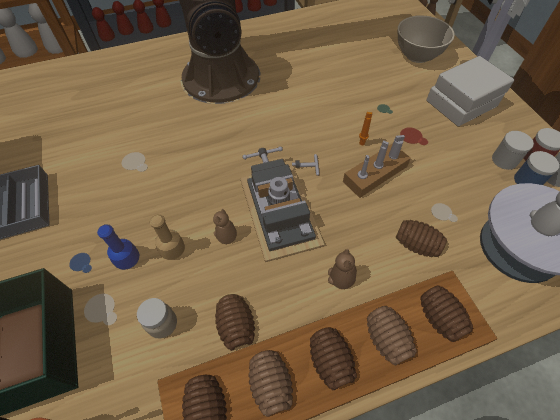

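View pics/side.png

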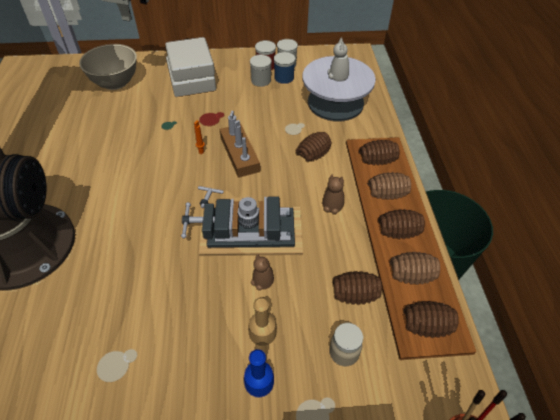

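The scene shows the block with three arbors (scene about 364,167 / 382,154 / 398,146), with an orange look-alike beside it at (365,128). The chuck is at (279,187) in the vise. The wooden mallet is at (168,240), with the blue look-alike at (120,250).

Run:
```python
from h import *
a=load('scene');b=load('side');w=load('wrist')
A=cv2.resize(a['frame'][125:200,335:425],None,fx=4.4,fy=4.4,interpolation=2)
B=cv2.resize(b['frame'][100:175,200:290],None,fx=4.4,fy=4.4,interpolation=2)
C=cv2.resize(w['frame'],(396,297))
cv2.imwrite('pics/crop.png',np.vstack([np.hstack([A,B]),np.hstack([C,C*0])[:260]])[:,:,::-1])
for n,d,r in[('scene',a,(125,200,335,425)),('side',b,(100,175,200,290))]:
    c=cloud(d); s=c[r[0]:r[1],r[2]:r[3]].reshape(-1,3); 
    t=s[(s[:,2]>.06)&(s[:,2]<.16)]
    # cluster by xy
    t=t[np.argsort(t[:,1])]
    lab=np.zeros(len(t),int);k=0
    from scipy.cluster.hierarchy import fcluster,linkage
    lab=fcluster(linkage(t[:,:2],'single'),.012,'distance')
    for k in set(lab):
        q=t[lab==k]
        if len(q)>5: print(n,len(q),q.mean(0).round(4),'top',q[:,2].max().round(4),'xy ext',np.ptp(q[:,:2],0).round(4))
    f=c.reshape(-1,3)
    print('blocktop',np.nanmedian(s[(s[:,2]>.028)&(s[:,2]<.04)],0))
    # mallet region
    mr=(205,265,145,190) if n=='scene' else (290,345,245,280)
    m=c[mr[0]:mr[1],mr[2]:mr[3]].reshape(-1,3); 
    q=m[(m[:,2]>.112)&(m[:,2]<.15)];print('mallet knob',len(q),q.mean(0),q.max(0),q.min(0))
    q=m[(m[:,2]>.06)&(m[:,2]<.11)];print('mallet handle',len(q),q.mean(0),q.max(0),q.min(0))
    cr=(165,210,260,300) if n=='scene' else (190,230,230,265)
    m=c[cr[0]:cr[1],cr[2]:cr[3]].reshape(-1,3); q=m[(m[:,2]>.09)&(m[:,2]<.13)];print('chuck top',len(q),np.median(q,0),q.max(0),q.min(0))
```

```text
scene 25 [0.4068 0.2793 0.0671] top 0.0755 xy ext [0.0102 0.0147]
scene 64 [0.5231 0.2158 0.083 ] top 0.1051 xy ext [0.009  0.0087]
scene 154 [0.4962 0.3135 0.0847] top 0.105 xy ext [0.0193 0.023 ]
scene 136 [0.5096 0.2649 0.0901] top 0.1168 xy ext [0.016  0.0171]
blocktop [0.51453253 0.25614084 0.03392361]
mallet knob 171 [ 0.54402665 -0.25270289  0.12354816] [ 0.55537361 -0.23919764  0.12785072] [ 0.52646381 -0.2674029   0.11445638]
mallet handle 181 [ 0.54935915 -0.25105175  0.0860709 ] [ 0.55412273 -0.24096853  0.10981463] [ 0.53677006 -0.26526205  0.06004252]
chuck top 245 [0.52731583 0.0035975  0.10146377] [0.54384038 0.02281609 0.10511978] [ 0.50484414 -0.01500391  0.0905231 ]
side 7 [0.4083 0.2766 0.0709] top 0.0795 xy ext [0.0023 0.0064]
side 51 [0.5203 0.212  0.0822] top 0.1035 xy ext [0.009  0.0124]
side 110 [0.5057 0.2605 0.0899] top 0.1174 xy ext [0.0154 0.0141]
side 99 [0.4908 0.309  0.0834] top 0.1046 xy ext [0.0203 0.0231]
blocktop [0.50509621 0.24571695 0.03282466]
mallet knob 200 [ 0.54000359 -0.2587014   0.12353548] [ 0.55367789 -0.24368555  0.12863445] [ 0.52599746 -0.27026676  0.11467984]
mallet handle 153 [ 0.53974692 -0.26577178  0.08594808] [ 0.55115307 -0.25815051  0.10951323] [ 0.52793134 -0.26981801  0.06099756]
chuck top 224 [ 0.52283915 -0.00369692  0.10058546] [0.54089889 0.01916712 0.10400852] [ 0.50501396 -0.01910929  0.09003682]
```

View pics/crop.png

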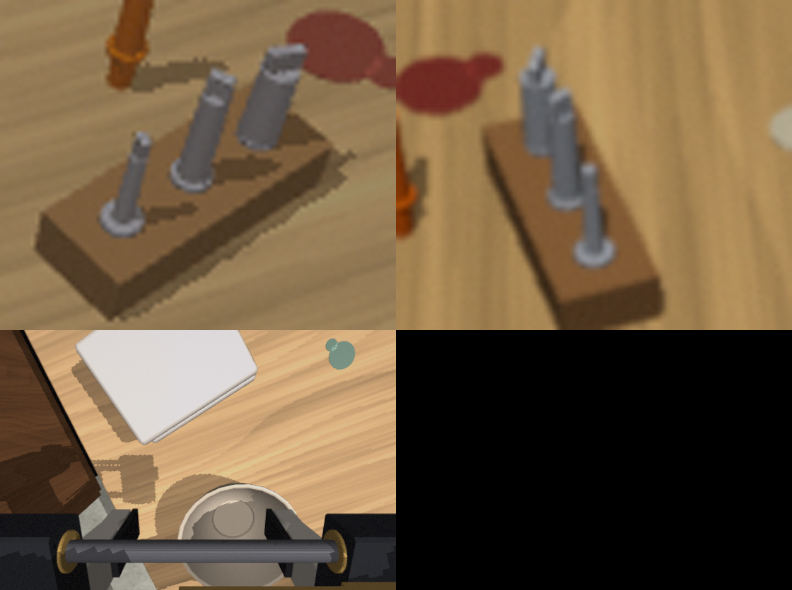

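Three candidates stand in the block. The thin one at scene (364,167) has its top at 105 mm and the thick one at (398,146) also at 105 mm. The middle one at (382,154) has its top at 117 mm and a medium shank, which matches 34+81=115 mm, so it is the arbor, at about (0.505, 0.264). I'll move above it with the fingers closing across the row.

>>> apply_moves:
  targets:
    - [1,0.032,0.021,-0.0025,0,0,0]
    - [1,0.032,0.021,-0.0025,0,0,0]
    - [1,0.032,0.021,-0.0025,0,0,0]
    - [1,0.032,0.021,-0.0025,0,0,0]
    - [1,0.032,0.021,-0.0025,0,0,0]
    - [1,0.032,0.021,-0.0025,0,0,0]
    - [1,0.032,0.021,-0.0025,0,0,0]
    - [1,0.032,0.021,-0.0025,0,0,0]
    - [1,0.032,0.021,-0.0025,0,0,0]
    - [1,0.032,0.021,-0.0025,0,0,0]
    - [1,0.032,0.021,-0.0025,0,0,0]
    - [1,0.032,0.021,-0.0025,0,0,0]
    - [1,0,0,0,0,0,0.0746]
    - [1,0,0,0,0,0,0.0746]
    - [1,0,0,0,0,0,0.0746]
    - [1,0,0,0,0,0,0.0746]
    - [1,0,0,0,0,0,0.0746]
    - [1,0,0,0,0,0,0.0746]
    - [1,0,0,0,0,0,0.0746]
    - [1,0,0,0,0,0,0.0746]

```text
time_s: 1.82
tcp_pos: [0.5069, 0.2631, 0.2433]
eef_rot: [180.0, -0.0, -74.4]
contact_force: [0.6, 0.4, -0.2]
gripper_width: 0.0879
gripper_force: 0.0
```

>>> apply_moves:
  targets:
    - [1,0,0,0,0,0,0]
    - [1,0,0,0,0,0,0]
    - [1,0,0,0,0,0,0]
    - [1,0,0,0,0,0,0]

```text
time_s: 2.15
tcp_pos: [0.507, 0.2632, 0.2435]
eef_rot: [180.0, -0.0, -73.9]
contact_force: [0.5, -0.3, 0.6]
gripper_width: 0.0876
gripper_force: 0.0
```

Run:
```python
from h import *
d=cap('wrist');cv2.imwrite('pics/w1.png',d['frame'][:,:,::-1])
s=get_state();print(s['tcp_pos'],s['eef_rot'],s['contact_force'])
c=cloud(d);t=c.reshape(-1,3);t=t[(t[:,2]>.05)&(t[:,2]<.125)&(abs(t[:,0]-.51)<.06)&(abs(t[:,1]-.26)<.08)]
from scipy.cluster.hierarchy import fcluster,linkage
lab=fcluster(linkage(t[::3,:2],'single'),.008,'distance');t=t[::3]
for k in set(lab):
    q=t[lab==k]
    if len(q)>10:
        e=q[q[:,2]>q[:,2].max()-.004];print(len(q),q.mean(0),'top',e.mean(0),e.min(0),e.max(0))
```

```text
[0.50702041 0.26324981 0.24351591] [ 1.79996636e+02  1.08481373e-03 -7.39189160e+01] [-0.54582998 -0.59153313 -0.12247327]
48 [0.51966919 0.21588729 0.08970643] top [0.51912164 0.21743309 0.10317163] [0.51517252 0.21403375 0.10162701] [0.5231533  0.2205134  0.10467463]
218 [0.491448   0.3127035  0.08438602] top [0.49049778 0.31635095 0.10305219] [0.48578995 0.30736032 0.1007793 ] [0.49516883 0.32614664 0.10463021]
139 [0.50557787 0.26399473 0.09429412] top [0.50462701 0.26748653 0.1149013 ] [0.49843354 0.26156319 0.1125979 ] [0.51094708 0.2734264  0.11640791]
```

View pics/w1.png

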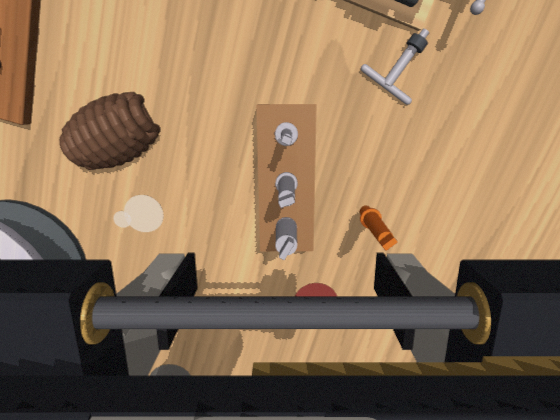

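The arbor's tang is at (286,195), between the thin arbor (286,133) and the thick one (286,235). The gripper is centred across it, so I'll descend and grip.

>>> apply_moves:
  targets:
    - [1,-0.003,0,0.01,0,0,0]
    - [1,0,0,0.02,0,0,0]
    - [1,0,0,0.02,0,0,0]
    - [1,0,0,0.02,0,0,0]
    - [1,0,0,0.02,0,0,0]
    - [1,0,0,0.02,0,0,0]
    - [1,0,0,0.02,0,0,0]
    - [1,0,0,0.02,0,0,0]
    - [1,0,0,0.01,0,0,0]
    - [1,0,0,0.005,0,0,0]
    - [1,0,0,0,0,0,0]
    - [0.15,0,0,0,0,0,0]
    - [0.15,0,0,0,0,0,0]
    - [0,0,0,0,0,0,0]
    - [0,0,0,0,0,0,0]
    - [0,0,0,0,0,0,0]
    - [0,0,0,0,0,0,0]
    - [0,0,0,0,0,0,0]
  newtons: 25

```text
time_s: 3.7
tcp_pos: [0.5063, 0.2662, 0.0788]
eef_rot: [-180.0, 0.0, -74.0]
contact_force: [0.0, 0.6, 0.4]
gripper_width: 0.0463
gripper_force: 0.0
```

>>> apply_moves:
  targets:
    - [0,0,0,0,0,0,0]
    - [0,0,0,0,0,0,0]
    - [0,0,0,0,0,0,0]
    - [0,0,0,0,0,0,0]
    - [0,0,0,0,0,0,0]
    - [0,0,0,0,0,0,0]

```text
time_s: 4.2
tcp_pos: [0.5061, 0.2661, 0.0785]
eef_rot: [180.0, -0.0, -74.0]
contact_force: [-0.2, -1.1, -0.1]
gripper_width: 0.015
gripper_force: 25.0
```

>>> apply_moves:
  targets:
    - [0,0,0,-0.005,0,0,0]
    - [0,0,0,-0.015,0,0,0]
    - [0,0,0,-0.02,0,0,0]
    - [0,0,0,-0.03,0,0,0]
    - [0,0,0,-0.03,0,0,0]
    - [0,0,0,-0.03,0,0,0]
    - [0,0,0,-0.02,0,0,0]
    - [0,0,0,-0.01,0,0,0]
    - [0,0.02,0.004,0,0,0,0]
    - [0,0.034,0.007,0,0,0,0]
    - [0,0.034,0.008,0,0,0,0]
    - [0,0.034,0.008,0,0,0,0]
    - [0,0.034,0.008,0,0,0,0]
    - [0,0.034,0.008,0,0,0,0]
    - [0,0.034,0.007,0,0,0,0]
    - [0,0.02,0.004,0,0,0,0]
    - [0,0.0147,0.002,0,0,0,0]
    - [0,0,0,0,0,0,0]
    - [0,0,0,0,0,0,0]
    - [0,0,0,0,0,0,0]

```text
time_s: 5.87
tcp_pos: [0.5232, 0.0022, 0.238]
eef_rot: [179.9, 0.0, -74.1]
contact_force: [0.5, 0.4, -1.6]
gripper_width: 0.0153
gripper_force: 25.0
```

Run:
```python
from h import *
s=get_state();print(s['tcp_pos'],s['eef_rot'],s['contact_force'],s['gripper_width'])
d=cap('wrist')
a=cap('scene');b=cap('side')
A=cv2.resize(a['frame'][80:220,210:350],(392,392),interpolation=2)
B=cv2.resize(b['frame'][110:250,180:320],(392,392),interpolation=2)
cv2.imwrite('pics/w2.png',np.vstack([d['frame'][100:,:,::-1],])); 
cv2.imwrite('pics/ab.png',np.hstack([A,B])[:,:,::-1])
```

```text
[0.52320132 0.00223457 0.23800325] [ 1.79948862e+02  1.45963559e-02 -7.40600634e+01] [ 0.46800472  0.42223096 -1.6353401 ] 0.015325519963003634
```

View pics/w2.png

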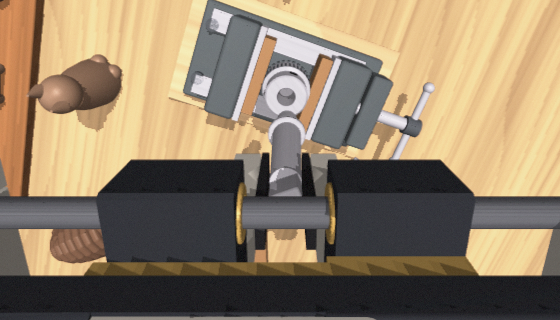

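View pics/ab.png

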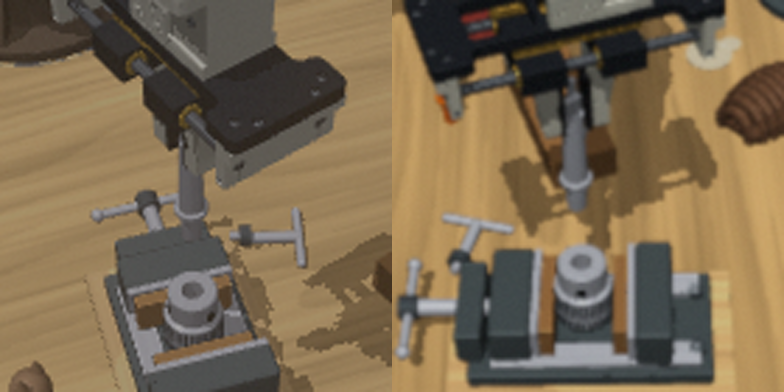

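The chuck mouth is at wrist (287,195 full frame), directly ahead of the arbor, whose collar is at (287,230). Next I measure their relative offset in each camera.

```bash
cat > m.py <<'E'
from h import *
from scipy.optimize import least_squares
def meas(tcp):
  for n in['scene','side','wrist']:
    d=load(n);c=cloud(d);s=c.reshape(-1,3)
    top=s[(np.hypot(s[:,0]-.524,s[:,1]-.002)<.024)&(s[:,2]>.092)&(s[:,2]<.112)]
    h=np.median(top[:,2]); t=top[abs(top[:,2]-h)<.0025]
    # annulus outer rim: min enclosing circle & centroid via hull
    (cx,cy),r=cv2.minEnclosingCircle(t[:,:2].astype(np.float32))
    hull=cv2.convexHull((t[:,:2]*1e4).astype(np.float32));M=cv2.moments(hull)
    print(n,'mouth h',h.round(4),'enc',round(cx,4),round(cy,4),round(r,4),'hull',round(M['m10']/M['m00']/1e4,4),round(M['m01']/M['m00']/1e4,4),len(t))
    zc=tcp[2]-.0445
    for lo,hi,r,nm in[(zc+.006,zc+.022,.0088,'shank'),(zc-.022,zc-.003,.0079,'taper'),(zc+.0005,zc+.0045,.012,'collar')]:
      q=s[(s[:,2]>lo)&(s[:,2]<hi)&(np.hypot(s[:,0]-tcp[0],s[:,1]-tcp[1])<.018)]
      if len(q)<8: continue
      cam=d['T'][:2,3]
      f=least_squares(lambda p:np.hypot(q[:,0]-p[0],q[:,1]-p[1])-r,q[:,:2].mean(0)-.006*(cam-tcp[:2])/np.linalg.norm(cam-tcp[:2]),loss='soft_l1',f_scale=.001)
      print('  ',nm,len(q),f.x.round(4),'res',np.abs(f.fun).mean().round(4))
E
python3 - <<'E'
from m import *
meas(np.array([.5232,.0022,.238]))
E
```

```text
scene mouth h 0.1017 enc 0.5235 0.0046 0.02 hull 0.5239 0.0046 177
   shank 57 [0.523  0.0046] res 0.0008
   taper 42 [0.5227 0.0049] res 0.0005
   collar 18 [0.5222 0.0052] res 0.0009
side mouth h 0.1006 enc 0.5221 0.0008 0.0209 hull 0.5228 0.0009 143
   shank 50 [0.5232 0.0028] res 0.0007
   taper 37 [0.5225 0.0027] res 0.0009
   collar 28 [0.5232 0.0047] res 0.0012
wrist mouth h 0.1026 enc 0.5217 0.0041 0.0196 hull 0.5218 0.0036 1115
   shank 305 [0.5217 0.004 ] res 0.0004
   taper 51 [0.5211 0.0044] res 0.0002
   collar 85 [0.5216 0.0043] res 0.0003
```

>>> apply_moves:
  targets:
    - [0,0.0007,-0.0004,0.01,0,0,0]
    - [0,0,0,0.015,0,0,0]
    - [0,0,0,0.015,0,0,0]
    - [0,0,0,0.01,0,0,0]
    - [0,0,0,0.006,0,0,0]
    - [0,0,0,0,0,0,0]
    - [0,0,0,0,0,0,0]

```text
time_s: 6.6
tcp_pos: [0.5242, 0.0015, 0.1826]
eef_rot: [180.0, -0.0, -74.0]
contact_force: [0.2, -0.2, -1.6]
gripper_width: 0.0152
gripper_force: 25.0
```

Run:
```python
from m import *
for n in['scene','side','wrist']: d=cap(n)
s=get_state();print(s['tcp_pos'],s['contact_force'])
meas(s['tcp_pos'])
cv2.imwrite('pics/w3.png',cv2.resize(d['frame'][150:330,190:390,::-1],(800,720),interpolation=2)[:600])
```

```text
[0.52464209 0.00157084 0.18334699] [-0.85804986 -0.04152874 -1.47891156]
scene mouth h 0.1015 enc 0.5239 0.004 0.0197 hull 0.5243 0.0042 147
   shank 47 [0.524  0.0036] res 0.0005
   taper 29 [0.5236 0.0036] res 0.0004
   collar 30 [0.5227 0.0036] res 0.0013
side mouth h 0.1002 enc 0.5219 0.0004 0.0204 hull 0.5225 0.0001 124
   shank 42 [0.5243 0.0019] res 0.0007
   taper 33 [0.5239 0.0015] res 0.0008
   collar 32 [0.5234 0.0034] res 0.0015
wrist mouth h 0.1026 enc 0.5217 0.0038 0.0196 hull 0.5222 0.0017 1139
   shank 307 [0.5232 0.0034] res 0.0004
   taper 53 [0.5228 0.0037] res 0.0002
   collar 89 [0.5231 0.0037] res 0.0004
```

View pics/w3.png

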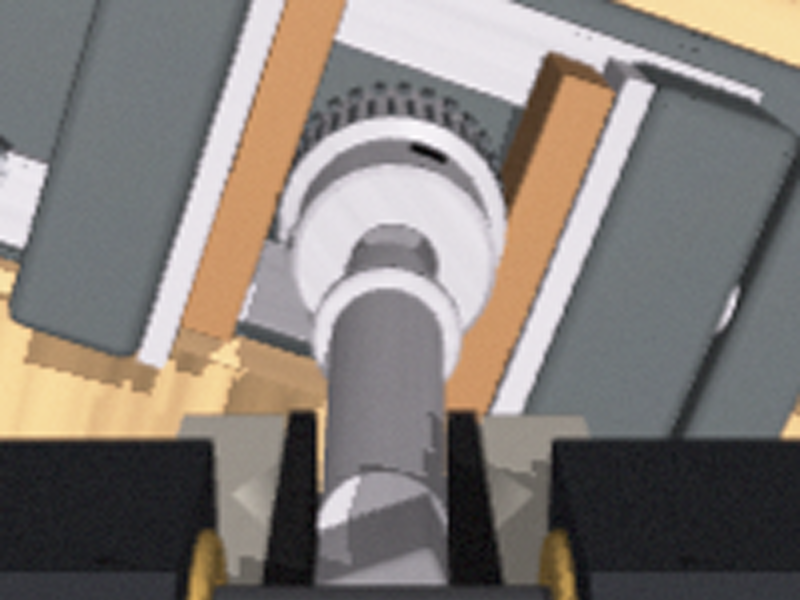

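The taper sits about 1 mm towards +x of the mouth's centre (crop: taper at 390, mouth at 395). I'll correct that and lower it.

>>> apply_moves:
  targets:
    - [0,-0.0007,0.001,0,0,0,0]
    - [0,0,0,0,0,0,0]
    - [0,0,0,0.004,0,0,0]
    - [0,0,0,0.004,0,0,0]
    - [0,0,0,0.003,0,0,0]
    - [0,0,0,0,0,0,0]
    - [0,0,0,0,0,0,0]

```text
time_s: 7.33
tcp_pos: [0.5227, 0.0017, 0.1712]
eef_rot: [180.0, -0.0, -74.0]
contact_force: [0.6, -0.1, -0.7]
gripper_width: 0.0155
gripper_force: 25.0
```

>>> apply_moves:
  targets:
    - [0,0,0,0.002,0,0,0]
    - [0,0,0,0.002,0,0,0]
    - [0,0,0,0.002,0,0,0]
    - [0,0,0,0,0,0,0]
    - [0,0,0,0,0,0,0]

```text
time_s: 7.75
tcp_pos: [0.5229, 0.0018, 0.1654]
eef_rot: [180.0, -0.0, -74.0]
contact_force: [0.4, 0.5, -2.0]
gripper_width: 0.0156
gripper_force: 25.0
```

The taper is in the socket with no contact force, so I continue gently.

>>> apply_moves:
  targets:
    - [0,0,0,0.002,0,0,0]
    - [0,0,0,0.002,0,0,0]
    - [0,0,0,0.002,0,0,0]
    - [0,0,0,0.001,0,0,0]
    - [0,0,0,0,0,0,0]
    - [0,0,0,0,0,0,0]
    - [0,0,0,0,0,0,0]

```text
time_s: 8.33
tcp_pos: [0.5229, 0.0018, 0.1585]
eef_rot: [180.0, -0.0, -74.0]
contact_force: [1.0, 0.1, -1.8]
gripper_width: 0.0152
gripper_force: 25.0
```

>>> apply_moves:
  targets:
    - [0,0,0,0.001,0,0,0]
    - [0,0,0,0.001,0,0,0]
    - [0,0,0,0,0,0,0]
    - [0,0,0,0,0,0,0]
    - [0,0,0,0,0,0,0]

```text
time_s: 8.75
tcp_pos: [0.5229, 0.0019, 0.1565]
eef_rot: [-180.0, 0.0, -74.0]
contact_force: [1.1, 1.0, -0.9]
gripper_width: 0.0155
gripper_force: 25.0
```

>>> apply_moves:
  targets:
    - [0,0,0,0.001,0,0,0]
    - [0,0,0,0,0,0,0]
    - [0,0,0,0,0,0,0]
    - [0,0,0,0,0,0,0]

```text
time_s: 9.08
tcp_pos: [0.523, 0.0018, 0.1555]
eef_rot: [-180.0, 0.0, -74.0]
contact_force: [0.6, 0.5, -2.0]
gripper_width: 0.015
gripper_force: 25.0
```

>>> apply_moves:
  targets:
    - [0,0,0,0.0005,0,0,0]
    - [0,0,0,0,0,0,0]
    - [0,0,0,0,0,0,0]
    - [0,0,0,0,0,0,0]

```text
time_s: 9.42
tcp_pos: [0.523, 0.0018, 0.1551]
eef_rot: [-180.0, -0.0, -74.0]
contact_force: [0.6, 0.8, -1.7]
gripper_width: 0.0154
gripper_force: 25.0
```

>>> apply_moves:
  targets:
    - [0,0,0,0.0005,0,0,0]
    - [0,0,0,0,0,0,0]
    - [0,0,0,0,0,0,0]
    - [0,0,0,0,0,0,0]

```text
time_s: 9.75
tcp_pos: [0.523, 0.0018, 0.1546]
eef_rot: [-180.0, 0.0, -74.0]
contact_force: [0.5, -0.1, -0.5]
gripper_width: 0.0155
gripper_force: 25.0
```

>>> apply_moves:
  targets:
    - [0,0,0,0.0005,0,0,0]
    - [0,0,0,0,0,0,0]
    - [0,0,0,0,0,0,0]
    - [0,0,0,0,0,0,0]

```text
time_s: 10.08
tcp_pos: [0.523, 0.0018, 0.1541]
eef_rot: [-180.0, 0.0, -74.0]
contact_force: [1.2, 0.5, -1.0]
gripper_width: 0.0154
gripper_force: 25.0
```

Run:
```python
from m import *
s=get_state();print(s['tcp_pos'],s['contact_force'],s['moment'])
d=cap('wrist')
meas(s['tcp_pos'])
```

```text
[0.52296259 0.00183856 0.15406053] [ 1.21082817  0.53685809 -0.95736322] [ 0.23402276 -0.4181949  -0.01043208]
scene mouth h 0.1015 enc 0.5239 0.004 0.0197 hull 0.5243 0.0042 147
   shank 31 [0.5225 0.0038] res 0.0004
   taper 151 [ 5.263e-01 -4.000e-04] res 0.0052
side mouth h 0.1002 enc 0.5219 0.0004 0.0204 hull 0.5225 0.0001 124
   shank 31 [0.5237 0.0026] res 0.0009
   taper 133 [ 0.5228 -0.0006] res 0.0053
wrist mouth h 0.1025 enc 0.5219 0.004 0.0197 hull 0.522 0.0032 1297
   shank 304 [0.5218 0.004 ] res 0.0004
   taper 1281 [ 0.5251 -0.0042] res 0.0051
   collar 91 [0.5216 0.0044] res 0.0006
```

>>> apply_moves:
  targets:
    - [0,0,0,0.0004,0,0,0]
    - [0,0,0,0,0,0,0]
    - [0,0,0,0,0,0,0]
    - [0,0,0,0,0,0,0]

```text
time_s: 10.47
tcp_pos: [0.523, 0.0018, 0.1537]
eef_rot: [-180.0, -0.0, -74.0]
contact_force: [0.6, 0.3, -0.3]
gripper_width: 0.0159
gripper_force: 25.0
```

>>> apply_moves:
  targets:
    - [0,0,0,0.0003,0,0,0]
    - [0,0,0,0,0,0,0]
    - [0,0,0,0,0,0,0]
    - [0,0,0,0,0,0,0]

```text
time_s: 10.8
tcp_pos: [0.523, 0.0018, 0.1534]
eef_rot: [-180.0, -0.0, -74.0]
contact_force: [0.4, -0.2, -0.5]
gripper_width: 0.0154
gripper_force: 25.0
```

>>> apply_moves:
  targets:
    - [0,0,0,0.0004,0,0,0]
    - [0,0,0,0,0,0,0]
    - [0,0,0,0,0,0,0]
    - [0,0,0,0,0,0,0]

```text
time_s: 11.13
tcp_pos: [0.523, 0.0018, 0.153]
eef_rot: [-180.0, 0.0, -74.0]
contact_force: [0.3, 0.1, 0.7]
gripper_width: 0.0153
gripper_force: 25.0
```

>>> apply_moves:
  targets:
    - [0,0,0,0.0003,0,0,0]
    - [0,0,0,0,0,0,0]
    - [0,0,0,0,0,0,0]
    - [0,0,0,0,0,0,0]

```text
time_s: 11.47
tcp_pos: [0.523, 0.0018, 0.1528]
eef_rot: [-180.0, -0.0, -74.0]
contact_force: [-1.0, 0.3, 1.5]
gripper_width: 0.0155
gripper_force: 25.0
```

About 3 N of push is on it and it is seated lightly, so I'll let go and rise.

>>> apply_moves:
  targets:
    - [0.5,0,0,0,0,0,0]
    - [0.5,0,0,0,0,0,0]
    - [0.5,0,0,0,0,0,0]
    - [0.5,0,0,0,0,0,0]
    - [0.5,0,0,0,0,0,0]
    - [0.5,0,0,0,0,0,0]
    - [0.5,0,0,0,0,0,0]
    - [0.5,0,0,-0.015,0,0,0]
    - [0.5,0,0,-0.02,0,0,0]
    - [0.5,0,0,-0.03,0,0,0]
    - [0.5,0,0,-0.03,0,0,0]
    - [0.5,0,0,-0.02,0,0,0]
    - [0.5,0,0,-0.01,0,0,0]
    - [0.5,0,0,0,0,0,0]
    - [0.5,0,0,0,0,0,0]

```text
time_s: 12.72
tcp_pos: [0.5227, 0.0019, 0.2771]
eef_rot: [180.0, 0.0, -74.1]
contact_force: [-0.1, 0.6, -0.1]
gripper_width: 0.0436
gripper_force: 0.0
```

```bash
cat > g.py <<'E'
from m import *
def top(names):
  for n in names:
    d=cap(n);s=cloud(d).reshape(-1,3)
    a=s[(np.hypot(s[:,0]-.523,s[:,1]-.003)<.02)&(s[:,2]>.1)]
    hi=a[(a[:,2]>.165)&(a[:,2]<.215)];sh=a[(a[:,2]>.12)&(a[:,2]<.17)]
    t=hi[hi[:,2]>np.percentile(hi[:,2],99)-.003]
    print(n,'top z',np.median(t[:,2]).round(4),t.mean(0).round(4),'shank',sh.mean(0).round(4),len(sh))
    for lo in(.125,.145,.165):
      q=sh[(sh[:,2]>lo)&(sh[:,2]<lo+.02)]
      cam=d['T'][:2,3]; 
      if len(q)<8: continue
      f=least_squares(lambda p:np.hypot(q[:,0]-p[0],q[:,1]-p[1])-(.0088-.024*(q[:,2]-.114)),q[:,:2].mean(0)-.006*(cam-[.523,.003])/np.linalg.norm(cam-[.523,.003]),loss='soft_l1',f_scale=.001);print('   ax',lo,f.x.round(4))
E
python3 - <<'E'
from g import *
s=get_state();print(s['tcp_pos'],s['contact_force'],s['gripper_width'])
top(['scene','side','wrist'])
a=load('side')['frame'][130:260,190:310];w=load('wrist')['frame'][60:360,130:430]
cv2.imwrite('pics/set.png',np.hstack([cv2.resize(a,(369,400),interpolation=2),cv2.resize(w,(400,400))])[:,:,::-1])
E
```

```text
[0.52267474 0.00190793 0.27712892] [-0.10383154  0.57835981 -0.05254031] 0.04360281236124644
scene top z 0.1895 [0.5247 0.0041 0.1896] shank [0.5287 0.002  0.1444] 135
   ax 0.125 [0.5232 0.0041]
   ax 0.145 [0.5232 0.0041]
   ax 0.165 [0.5234 0.0039]
side top z 0.1881 [5.235e-01 4.000e-04 1.884e-01] shank [ 0.5233 -0.0045  0.1452] 125
   ax 0.125 [0.5236 0.0015]
   ax 0.145 [0.5232 0.0014]
   ax 0.165 [0.5231 0.0022]
wrist top z 0.1896 [0.5221 0.0034 0.1896] shank [ 0.5236 -0.0022  0.1467] 270
   ax 0.125 [0.5218 0.0038]
   ax 0.145 [0.5219 0.0038]
   ax 0.165 [0.5219 0.0037]
```

View pics/set.png

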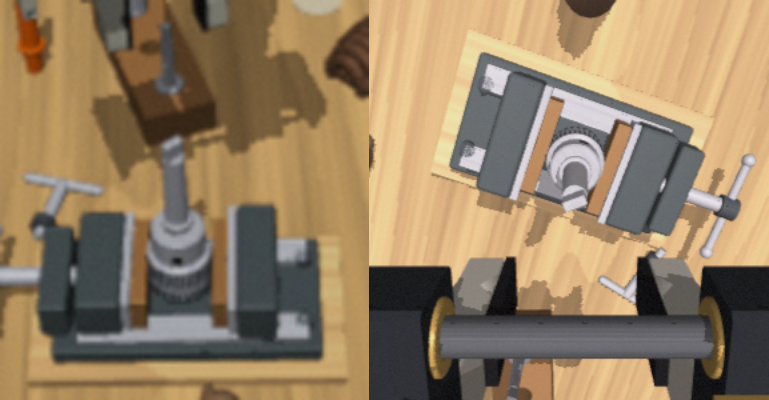

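The arbor stands upright, set lightly: its top is at about 189.5 mm, so the gap is about 6.8 mm. Next the wooden mallet, at about (0.5395, -0.256).

>>> apply_moves:
  targets:
    - [0.8,0.015,0.003,0,0,0,0]
    - [0.8,0.03,0.007,0,0,0,0]
    - [0.8,0.032,0.007,0,0,0,0]
    - [0.8,0.032,0.007,0,0,0,0]
    - [0.8,0.032,0.007,0,0,0,0]
    - [0.8,0.032,0.007,0,0,0,0]
    - [0.8,0.032,0.007,0,0,0,0]
    - [0.8,0.027,0.006,0,0,0,0]
    - [0.8,0.0205,0.0043,0,0,0,0]
    - [0.8,0,0,0,0,0,0]
    - [0.8,0,0,0,0,0,0]
    - [0.8,0,0,0,0,0,0]

```text
time_s: 13.87
tcp_pos: [0.5388, -0.256, 0.2765]
eef_rot: [179.9, 0.1, -74.1]
contact_force: [0.3, 0.0, -0.5]
gripper_width: 0.0704
gripper_force: 0.0
```

Run:
```python
from g import *
s=get_state();print(s['tcp_pos'],s['eef_rot'],s['contact_force'])
d=cap('wrist');c=cloud(d);p=c.reshape(-1,3)
m=p[(np.hypot(p[:,0]-.54,p[:,1]+.256)<.03)&(p[:,2]>.105)&(p[:,2]<.14)]
print(len(m),m.min(0),m.max(0));(x,y),r=cv2.minEnclosingCircle(m[m[:,2]>.114][:,:2].astype(np.float32));print(x,y,r)
near=p[(np.hypot(p[:,0]-.54,p[:,1]+.256)<.16)&(p[:,2]>.05)&(p[:,2]<.15)]
a=near-[.5395,-.256,0];R=np.array([[.2756,-.961],[-.961,-.2756]])
t=a[:,:2]@R.T
k=np.hypot(t[:,0],t[:,1])>.035
H,_,_=np.histogram2d(t[k,0],t[k,1],bins=[8,8],range=[[-.16,.16]]*2);print(H.astype(int))
```

```text
[ 0.53875288 -0.25598394  0.27647544] [ 1.79903147e+02  5.79388017e-02 -7.40719835e+01] [ 0.28472237  0.00769361 -0.53102781]
734 [ 0.52473626 -0.26818337  0.10522235] [ 0.55306393 -0.23982378  0.12845623]
0.53864985704422 -0.2539949119091034 0.014670323580503464
[[  0   0  28  90   0   0   0   0]
 [  0   0 256 378   0   0   0   0]
 [  0   0   0   0   0   0   0   0]
 [  0   0   0   0   0   0   0   0]
 [  0   0   0   0   0   0   0   0]
 [387 122   0   0 211  80   0   0]
 [288 439   0   0 722 312   0   0]
 [  0   0   0   0   0   0   0   0]]
```

>>> apply_moves:
  targets:
    - [0.8,0,-0.001,0.01,0,0,0]
    - [0.8,0,0,0.025,0,0,0]
    - [0.8,0,0,0.03,0,0,0]
    - [0.8,0,0,0.03,0,0,0]
    - [0.8,0,0,0.03,0,0,0]
    - [0.8,0,0,0.025,0,0,0]
    - [0.8,0,0,0.018,0,0,0]
    - [0.8,0,0,0.009,0,0,0]
    - [0.8,0,0,0.0045,0,0,0]
    - [0.8,0,0,0,0,0,0]
    - [0.8,0,0,0,0,0,0]
    - [0.3,0,0,0,0,0,0]
    - [0,0,0,0,0,0,0]
    - [0,0,0,0,0,0,0]
    - [0,0,0,0,0,0,0]
    - [0,0,0,0,0,0,0]
    - [0,0,0,0,0,0,0]
    - [0,0,0,0,0,0,0]
  newtons: 45

```text
time_s: 15.42
tcp_pos: [0.5402, -0.256, 0.0963]
eef_rot: [-180.0, -0.0, -74.0]
contact_force: [-0.6, 0.5, -0.2]
gripper_width: 0.0291
gripper_force: 0.4
```

>>> apply_moves:
  targets:
    - [0,0,0,0,0,0,0]
    - [0,0,0,0,0,0,0]
    - [0,0,0,0,0,0,0]
    - [0,0,0,0,0,0,0]
    - [0,0,0,0,0,0,0]
    - [0,0,0,0,0,0,0]

```text
time_s: 15.92
tcp_pos: [0.5401, -0.2559, 0.0962]
eef_rot: [180.0, -0.0, -74.0]
contact_force: [-0.3, -0.2, 1.5]
gripper_width: 0.0265
gripper_force: 45.0
```

>>> apply_moves:
  targets:
    - [0,0,0,-0.01,0,0,0]
    - [0,0,0,-0.025,0,0,0]
    - [0,0,0,-0.035,0,0,0]
    - [0,0,0,-0.035,0,0,0]
    - [0,0,0,-0.035,0,0,0]
    - [0,0,0,-0.035,0,0,0]
    - [0,0,0,-0.03,0,0,0]
    - [0,0,0,-0.02,0,0,0]
    - [0,0,0,-0.01,0,0,0]
    - [0,-0.015,-0.003,0,0,0,0]
    - [0,-0.03,-0.007,0,0,0,0]
    - [0,-0.033,-0.007,0,0,0,0]
    - [0,-0.033,-0.007,0,0,0,0]
    - [0,-0.033,-0.007,0,0,0,0]
    - [0,-0.033,-0.007,0,0,0,0]
    - [0,-0.033,-0.007,0,0,0,0]
    - [0,-0.025,-0.006,0,0,0,0]
    - [0,-0.0175,-0.0037,0,0,0,0]
    - [0,0,0,0,0,0,0]
    - [0,0,0,0,0,0,0]

```text
time_s: 17.58
tcp_pos: [0.5228, 0.0029, 0.3304]
eef_rot: [179.9, 0.0, -73.9]
contact_force: [-0.7, -0.3, -2.4]
gripper_width: 0.0265
gripper_force: 45.0
```

Run:
```python
from g import *
s=get_state();print(s['tcp_pos'],s['eef_rot'],s['contact_force'],s['gripper_width'])
for n in['scene','side']:
    d=cap(n);p=cloud(d).reshape(-1,3)
    a=p[np.hypot(p[:,0]-.523,p[:,1]-.003)<.035]
    m=a[(a[:,2]>.21)&(a[:,2]<.28)];print(n,'mallet head minz',np.percentile(m[:,2],[0,1,5]),m.min(0),m.max(0))
    t=a[(a[:,2]>.15)&(a[:,2]<.2)];print('arbor top',np.percentile(t[:,2],[95,99,100]))
a=load('side')['frame'][60:260,160:340];b=load('scene')['frame'][40:240,190:370]
cv2.imwrite('pics/mal.png',np.hstack([cv2.resize(x,(396,440),interpolation=2) for x in(a,b)])[:,:,::-1])
```

```text
[0.52277726 0.00291339 0.33035856] [ 1.79912287e+02  1.56932304e-02 -7.39164303e+01] [-0.74976749 -0.29098292 -2.35670664] 0.02647036764945639
scene mallet head minz [0.234694   0.23730991 0.24066207] [ 0.50617177 -0.02551169  0.234694  ] [0.55279493 0.02890595 0.27999759]
arbor top [0.18914928 0.1906158  0.19131033]
side mallet head minz [0.23552004 0.23713216 0.23967611] [ 0.49469172 -0.02736328  0.23552004] [0.54994718 0.01546782 0.27991617]
arbor top [0.18859869 0.18891113 0.18919266]
```

View pics/mal.png

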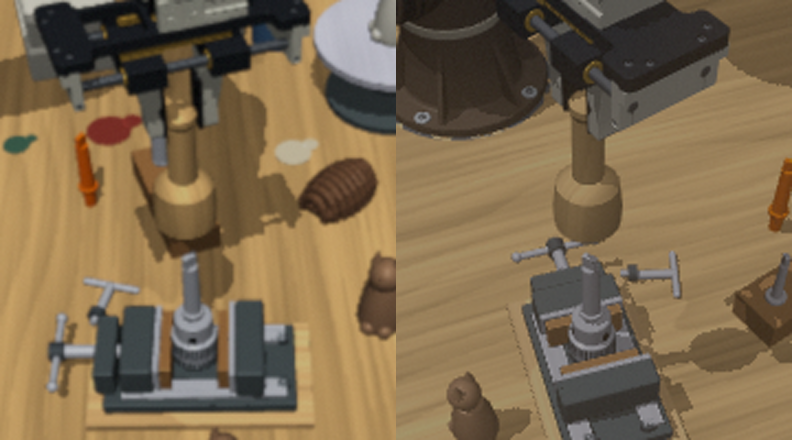

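The mallet is held upright, centred over the arbor, about 45 mm above it. I'll lower it until it touches.

>>> apply_moves:
  targets:
    - [0,0,0,0.01,0,0,0]
    - [0,0,0,0.015,0,0,0]
    - [0,0,0,0.01,0,0,0]
    - [0,0,0,0.005,0,0,0]
    - [0,0,0,0.002,0,0,0]
    - [0,0,0,0,0,0,0]
    - [0,0,0,0,0,0,0]
    - [0,0,0,0,0,0,0]

```text
time_s: 18.35
tcp_pos: [0.5237, 0.0019, 0.2898]
eef_rot: [-179.9, -0.0, -74.0]
contact_force: [-0.6, -0.6, -2.4]
gripper_width: 0.0268
gripper_force: 45.0
```

>>> apply_moves:
  targets:
    - [0,0,0,0.0005,0,0,0]
    - [0,0,0,0.0005,0,0,0]
    - [0,0,0,0,0,0,0]
    - [0,0,0,0,0,0,0]

```text
time_s: 18.68
tcp_pos: [0.5233, 0.0019, 0.2883]
eef_rot: [-180.0, -0.0, -74.0]
contact_force: [-0.1, -0.2, -2.9]
gripper_width: 0.0269
gripper_force: 45.0
```

>>> apply_moves:
  targets:
    - [0,0,0,0.0005,0,0,0]
    - [0,0,0,0.0005,0,0,0]
    - [0,0,0,0,0,0,0]
    - [0,0,0,0,0,0,0]

```text
time_s: 19.02
tcp_pos: [0.5233, 0.0019, 0.2871]
eef_rot: [180.0, -0.0, -74.0]
contact_force: [-0.3, 0.5, -2.4]
gripper_width: 0.0266
gripper_force: 45.0
```

>>> apply_moves:
  targets:
    - [0,0,0,0.0005,0,0,0]
    - [0,0,0,0.0005,0,0,0]
    - [0,0,0,0,0,0,0]
    - [0,0,0,0,0,0,0]

```text
time_s: 19.35
tcp_pos: [0.5233, 0.0019, 0.2861]
eef_rot: [180.0, 0.0, -74.0]
contact_force: [-0.1, -0.3, -2.6]
gripper_width: 0.0268
gripper_force: 45.0
```

>>> apply_moves:
  targets:
    - [0,0,0,0.0005,0,0,0]
    - [0,0,0,0,0,0,0]
    - [0,0,0,0,0,0,0]

```text
time_s: 19.6
tcp_pos: [0.5233, 0.0019, 0.2857]
eef_rot: [-180.0, -0.0, -74.0]
contact_force: [-0.6, -0.7, -2.5]
gripper_width: 0.0267
gripper_force: 45.0
```

>>> apply_moves:
  targets:
    - [0,0,0,0.0005,0,0,0]
    - [0,0,0,0,0,0,0]
    - [0,0,0,0,0,0,0]

```text
time_s: 19.85
tcp_pos: [0.5235, 0.0019, 0.2854]
eef_rot: [-180.0, -0.0, -74.0]
contact_force: [0.4, -0.1, -0.4]
gripper_width: 0.0265
gripper_force: 45.0
```

Contact is at TCP z 0.2854. I'll press on in small steps and watch the force.

>>> apply_moves:
  targets:
    - [0,0,0,0.0005,0,0,0]
    - [0,0,0,0,0,0,0]
    - [0,0,0,0,0,0,0]

```text
time_s: 20.1
tcp_pos: [0.5235, 0.0019, 0.285]
eef_rot: [-180.0, -0.0, -74.0]
contact_force: [-0.0, -0.5, 1.6]
gripper_width: 0.0263
gripper_force: 45.0
```

>>> apply_moves:
  targets:
    - [0,0,0,0.0005,0,0,0]
    - [0,0,0,0,0,0,0]
    - [0,0,0,0,0,0,0]

```text
time_s: 20.35
tcp_pos: [0.5236, 0.0019, 0.2846]
eef_rot: [-180.0, -0.0, -74.0]
contact_force: [0.2, 0.2, 3.6]
gripper_width: 0.0268
gripper_force: 45.0
```

>>> apply_moves:
  targets:
    - [0,0,0,0.0005,0,0,0]
    - [0,0,0,0,0,0,0]
    - [0,0,0,0,0,0,0]

```text
time_s: 20.6
tcp_pos: [0.5237, 0.0019, 0.2841]
eef_rot: [-179.9, -0.0, -74.0]
contact_force: [-1.0, 0.1, 6.2]
gripper_width: 0.0267
gripper_force: 45.0
```

>>> apply_moves:
  targets:
    - [0,0,0,0.0005,0,0,0]
    - [0,0,0,0.0005,0,0,0]
    - [0,0,0,0,0,0,0]
    - [0,0,0,0,0,0,0]

```text
time_s: 20.93
tcp_pos: [0.5239, 0.0019, 0.2836]
eef_rot: [-179.9, -0.0, -74.0]
contact_force: [-0.3, 0.1, 6.2]
gripper_width: 0.027
gripper_force: 45.0
```

>>> apply_moves:
  targets:
    - [0,0,0,0.0005,0,0,0]
    - [0,0,0,0,0,0,0]
    - [0,0,0,0,0,0,0]

```text
time_s: 21.18
tcp_pos: [0.5241, 0.0018, 0.2834]
eef_rot: [-179.9, -0.0, -74.0]
contact_force: [0.2, -0.5, 8.2]
gripper_width: 0.0271
gripper_force: 45.0
```

>>> apply_moves:
  targets:
    - [0,0,0,0.0005,0,0,0]
    - [0,0,0,0,0,0,0]
    - [0,0,0,0,0,0,0]

```text
time_s: 21.43
tcp_pos: [0.5243, 0.0018, 0.2832]
eef_rot: [-179.8, -0.1, -74.0]
contact_force: [-0.7, -0.0, 9.5]
gripper_width: 0.0265
gripper_force: 45.0
```

>>> apply_moves:
  targets:
    - [0,0,0,0.0005,0,0,0]
    - [0,0,0,0.0005,0,0,0]
    - [0,0,0,0,0,0,0]
    - [0,0,0,0,0,0,0]

```text
time_s: 21.77
tcp_pos: [0.5247, 0.0017, 0.2829]
eef_rot: [-179.8, -0.1, -74.0]
contact_force: [-0.7, 0.9, 12.7]
gripper_width: 0.0266
gripper_force: 45.0
```

>>> apply_moves:
  targets:
    - [0,0,0,0.0005,0,0,0]
    - [0,0,0,0.0005,0,0,0]
    - [0,0,0,0,0,0,0]
    - [0,0,0,0,0,0,0]

```text
time_s: 22.1
tcp_pos: [0.5251, 0.0017, 0.2826]
eef_rot: [-179.7, -0.1, -74.0]
contact_force: [-0.5, -0.3, 15.4]
gripper_width: 0.0265
gripper_force: 45.0
```

Run:
```python
from m import *
s=get_state();print(s['tcp_pos'],s['eef_rot'],s['contact_force'])
for n in['scene','side']:
    d=cap(n);p=cloud(d).reshape(-1,3);a=p[np.hypot(p[:,0]-.523,p[:,1]-.003)<.035]
    m=a[(a[:,2]>.18)&(a[:,2]<.28)];r=np.hypot(m[:,0]-.523,m[:,1]-.003);m=m[r>.012];print(n,np.percentile(m[:,2],[0,1,5]))
    K=d['camera_matrix'];
    # gap pixels: collar vs mouth
b=load('side')['frame'][110:260,190:310];a=load('scene')['frame'][90:240,220:340]
cv2.imwrite('pics/p.png',np.hstack([cv2.resize(x,(400,500),interpolation=2) for x in(b,a)])[:,:,::-1])
```

```text
[0.52513757 0.00172545 0.28259187] [-1.79698830e+02 -1.00040193e-01 -7.40025754e+01] [-0.46978305 -0.30727551 15.44602868]
scene [0.18755815 0.19189634 0.19516766]
side [0.18651099 0.19016432 0.19383029]
```

>>> apply_moves:
  targets:
    - [0,0,0,-0.003,0,0,0]
    - [0,0,0,-0.004,0,0,0]
    - [0,0,0,-0.01,0,0,0]
    - [0,0,0,-0.02,0,0,0]
    - [0,0,0,-0.01,0,0,0]
    - [0,0,0,0,0,0,0]
    - [0,0,0,0,0,0,0]
    - [0,0,0,0,0,0,0]

```text
time_s: 22.87
tcp_pos: [0.5228, 0.002, 0.3256]
eef_rot: [179.9, 0.0, -74.0]
contact_force: [0.6, 0.5, -2.1]
gripper_width: 0.0269
gripper_force: 45.0
```

Run:
```python
from g import *
s=get_state();print(s['tcp_pos'],s['eef_rot'],s['contact_force'])
top(['scene','side'])
for n in['scene','side']:
    p=cloud(load(n)).reshape(-1,3);a=p[np.hypot(p[:,0]-.523,p[:,1]-.003)<.035]
    m=a[(a[:,2]>.21)&(a[:,2]<.28)];print(n,'mallet minz',np.percentile(m[:,2],[0,1,5]))
```

```text
[0.52280068 0.00202811 0.32559429] [ 1.79920271e+02  3.38269954e-02 -7.40486418e+01] [ 0.58993035  0.50410684 -2.08427341]
scene top z 0.1863 [0.5251 0.0037 0.1862] shank [0.5301 0.0027 0.1449] 119
   ax 0.125 [0.5239 0.0046]
   ax 0.145 [0.5241 0.0044]
   ax 0.165 [0.524  0.0043]
side top z 0.1855 [0.525  0.0012 0.1856] shank [ 0.5238 -0.0043  0.1444] 125
   ax 0.125 [0.5237 0.0018]
   ax 0.145 [0.5237 0.0021]
   ax 0.165 [0.5236 0.0021]
scene mallet minz [0.23140985 0.23392405 0.23653012]
side mallet minz [0.22908342 0.23230569 0.23575181]
```

The arbor has sunk about 3 mm, leaving a gap of about 4 mm. I'll tap again, a little firmer, going down in steps.

>>> apply_moves:
  targets:
    - [0,0,0,0.01,0,0,0]
    - [0,0,0,0.015,0,0,0]
    - [0,0,0,0.01,0,0,0]
    - [0,0,0,0.005,0,0,0]
    - [0,0,0,0.002,0,0,0]
    - [0,0,0,0.0005,0,0,0]
    - [0,0,0,0.0005,0,0,0]
    - [0,0,0,0.0005,0,0,0]
    - [0,0,0,0.0005,0,0,0]
    - [0,0,0,0.0005,0,0,0]
    - [0,0,0,0,0,0,0]
    - [0,0,0,0,0,0,0]

```text
time_s: 23.97
tcp_pos: [0.5237, 0.0019, 0.2829]
eef_rot: [-179.9, -0.0, -74.0]
contact_force: [-0.2, -0.9, 2.6]
gripper_width: 0.0266
gripper_force: 45.0
```

>>> apply_moves:
  targets:
    - [0,0,0,0.0005,0,0,0]
    - [0,0,0,0.0005,0,0,0]
    - [0,0,0,0,0,0,0]
    - [0,0,0,0,0,0,0]

```text
time_s: 24.3
tcp_pos: [0.5243, 0.0018, 0.2828]
eef_rot: [-179.8, -0.1, -74.0]
contact_force: [-0.3, -0.1, 7.9]
gripper_width: 0.0269
gripper_force: 45.0
```

>>> apply_moves:
  targets:
    - [0,0,0,0.0005,0,0,0]
    - [0,0,0,0.0005,0,0,0]
    - [0,0,0,0,0,0,0]
    - [0,0,0,0,0,0,0]

```text
time_s: 24.63
tcp_pos: [0.5248, 0.0017, 0.2827]
eef_rot: [-179.8, -0.1, -74.0]
contact_force: [-0.9, 0.2, 11.9]
gripper_width: 0.0267
gripper_force: 45.0
```

>>> apply_moves:
  targets:
    - [0,0,0,0.0005,0,0,0]
    - [0,0,0,0.0003,0,0,0]
    - [0,0,0,0,0,0,0]
    - [0,0,0,0,0,0,0]

```text
time_s: 24.97
tcp_pos: [0.5252, 0.0016, 0.2826]
eef_rot: [-179.7, -0.1, -74.0]
contact_force: [-2.1, -0.1, 14.4]
gripper_width: 0.0267
gripper_force: 45.0
```

>>> apply_moves:
  targets:
    - [0,0,0,0.0003,0,0,0]
    - [0,0,0,0.0003,0,0,0]
    - [0,0,0,0,0,0,0]
    - [0,0,0,0,0,0,0]

```text
time_s: 25.3
tcp_pos: [0.5255, 0.0016, 0.2825]
eef_rot: [-179.6, -0.1, -74.0]
contact_force: [-1.6, -0.5, 16.9]
gripper_width: 0.0265
gripper_force: 45.0
```

>>> apply_moves:
  targets:
    - [0,0,0,0.0003,0,0,0]
    - [0,0,0,0,0,0,0]
    - [0,0,0,0,0,0,0]

```text
time_s: 25.55
tcp_pos: [0.5256, 0.0015, 0.2825]
eef_rot: [-179.6, -0.1, -74.0]
contact_force: [-1.4, 0.4, 18.0]
gripper_width: 0.0272
gripper_force: 45.0
```

>>> apply_moves:
  targets:
    - [0,0,0,0.0003,0,0,0]
    - [0,0,0,0,0,0,0]
    - [0,0,0,0,0,0,0]

```text
time_s: 25.8
tcp_pos: [0.5258, 0.0016, 0.2824]
eef_rot: [-179.6, -0.1, -74.0]
contact_force: [-2.3, 0.2, 19.1]
gripper_width: 0.0266
gripper_force: 45.0
```

>>> apply_moves:
  targets:
    - [0,0,0,0.0003,0,0,0]
    - [0,0,0,0,0,0,0]
    - [0,0,0,0,0,0,0]

```text
time_s: 26.05
tcp_pos: [0.5259, 0.0015, 0.2824]
eef_rot: [-179.6, -0.2, -74.0]
contact_force: [-1.1, -0.4, 20.9]
gripper_width: 0.0267
gripper_force: 45.0
```

>>> apply_moves:
  targets:
    - [0,0,0,0.0003,0,0,0]
    - [0,0,0,0,0,0,0]
    - [0,0,0,0,0,0,0]

```text
time_s: 26.3
tcp_pos: [0.5261, 0.0015, 0.2823]
eef_rot: [-179.5, -0.2, -74.0]
contact_force: [-1.0, -0.2, 20.9]
gripper_width: 0.0266
gripper_force: 45.0
```

>>> apply_moves:
  targets:
    - [0,0,0,-0.003,0,0,0]
    - [0,0,0,-0.004,0,0,0]
    - [0,0,0,-0.01,0,0,0]
    - [0,0,0,-0.02,0,0,0]
    - [0,0,0,-0.01,0,0,0]
    - [0,0,0,0,0,0,0]
    - [0,0,0,0,0,0,0]

```text
time_s: 26.88
tcp_pos: [0.5234, 0.0021, 0.3245]
eef_rot: [-180.0, 0.0, -74.0]
contact_force: [0.0, -1.1, -2.4]
gripper_width: 0.0268
gripper_force: 45.0
```

Run:
```python
from g import *
s=get_state();print(s['tcp_pos'],s['eef_rot'],s['contact_force'])
top(['scene','side'])
meas(np.array([.523,.002,.15]))
b=load('side')['frame'][140:230,210:290];a=load('scene')['frame'][120:210,240:320]
cv2.imwrite('pics/gap.png',np.hstack([cv2.resize(x,(400,450),interpolation=2) for x in(b,a)])[:,:,::-1])
```

```text
[0.5233761  0.00214474 0.32450507] [-1.79970126e+02  2.91090580e-02 -7.40450427e+01] [ 0.00556992 -1.10874049 -2.37860853]
scene top z 0.1867 [0.5256 0.0043 0.1867] shank [0.5304 0.0028 0.1453] 124
   ax 0.125 [0.524  0.0044]
   ax 0.145 [0.5247 0.0044]
   ax 0.165 [0.5251 0.0048]
side top z 0.1864 [5.257e-01 2.000e-04 1.868e-01] shank [ 0.5239 -0.0041  0.1456] 130
   ax 0.125 [0.5238 0.002 ]
   ax 0.145 [0.5245 0.0019]
   ax 0.165 [0.5249 0.002 ]
scene mouth h 0.1017 enc 0.5239 0.0049 0.0202 hull 0.5243 0.0042 115
   shank 42 [0.524  0.0046] res 0.0006
   taper 87 [ 0.5285 -0.0046] res 0.0049
   collar 20 [0.5231 0.0047] res 0.0009
side mouth h 0.1015 enc 0.5221 0.0004 0.0196 hull 0.5229 -0.0005 96
   shank 41 [0.5235 0.0021] res 0.0007
   taper 71 [ 0.5232 -0.0035] res 0.0055
   collar 29 [0.5236 0.0037] res 0.0014
  return _methods._mean(a, axis=axis, dtype=dtype,
  ret = ret.dtype.type(ret / rcount)
Traceback (most recent call last):
  File "m.py", line 11, in meas
    print(n,'mouth h',h.round(4),'enc',round(cx,4),round(cy,4),round(r,4),'hull',round(M['m10']/M['m00']/1e4,4),round(M['m01']/M['m00']/1e4,4),len(t))
                                                                                       ~~~~~~~~^~~~~~~~~
ZeroDivisionError: float division by zero
```

The arbor now leans about 0.03 rad towards +x, because the arm's compliance drags the mallet sideways under load. In the next press I'll counter that with a shift towards -x.

>>> apply_moves:
  targets:
    - [0,0,0,0.01,0,0,0]
    - [0,0,0,0.015,0,0,0]
    - [0,0,0,0.01,0,0,0]
    - [0,0,0,0.004,0,0,0]
    - [0,0,0,0.002,0,0,0]
    - [0,0,0,0,0,0,0]
    - [0,-0.0002,0.0006,0.0005,0,0,0]
    - [0,-0.0002,0.0006,0.0005,0,0,0]
    - [0,-0.0002,0.0006,0.0005,0,0,0]
    - [0,-0.0002,0.0006,0.0005,0,0,0]
    - [0,0,0,0,0,0,0]
    - [0,0,0,0,0,0,0]

```text
time_s: 27.98
tcp_pos: [0.5215, 0.0021, 0.2827]
eef_rot: [-179.9, -0.0, -74.0]
contact_force: [0.0, 0.4, 5.3]
gripper_width: 0.0265
gripper_force: 45.0
```

>>> apply_moves:
  targets:
    - [0,-0.0002,0.0006,0.0005,0,0,0]
    - [0,-0.0002,0.0006,0.0005,0,0,0]
    - [0,0,0,0,0,0,0]
    - [0,0,0,0,0,0,0]

```text
time_s: 28.32
tcp_pos: [0.5208, 0.0021, 0.2825]
eef_rot: [-179.8, -0.1, -74.0]
contact_force: [0.0, 0.4, 9.7]
gripper_width: 0.027
gripper_force: 45.0
```

>>> apply_moves:
  targets:
    - [0,-0.0001,0.0004,0.0005,0,0,0]
    - [0,-0.0001,0.0004,0.0005,0,0,0]
    - [0,0,0,0,0,0,0]
    - [0,0,0,0,0,0,0]

```text
time_s: 28.65
tcp_pos: [0.5206, 0.002, 0.2824]
eef_rot: [-179.7, -0.1, -74.0]
contact_force: [-0.3, -0.2, 12.6]
gripper_width: 0.0269
gripper_force: 45.0
```

>>> apply_moves:
  targets:
    - [0,-0.0001,0.0004,0.0005,0,0,0]
    - [0,0,0,0,0,0,0]
    - [0,0,0,0,0,0,0]

```text
time_s: 28.9
tcp_pos: [0.5204, 0.002, 0.2824]
eef_rot: [-179.6, -0.1, -74.0]
contact_force: [-0.4, 0.7, 15.2]
gripper_width: 0.027
gripper_force: 45.0
```

Run:
```python
from g import *
s=get_state();print(s['tcp_pos'],s['eef_rot'],s['contact_force'])
top(['scene','side'])
```

```text
[0.52043607 0.00196517 0.28235348] [-1.79638515e+02 -9.65152467e-02 -7.39986940e+01] [-0.35847033  0.67969089 15.16876964]
scene top z 0.1658 [5.303e-01 5.000e-04 1.658e-01] shank [0.529  0.0018 0.1423] 123
   ax 0.125 [0.5233 0.0043]
   ax 0.145 [0.5236 0.0041]
side top z 0.166 [ 0.5244 -0.0059  0.1662] shank [ 0.5235 -0.0048  0.143 ] 112
   ax 0.125 [0.5236 0.0017]
   ax 0.145 [0.5237 0.0014]
```

The arbor is upright again. I'll press on to about 22 N while holding it straight.

>>> apply_moves:
  targets:
    - [0,-0.0001,0.0004,0.0005,0,0,0]
    - [0,0,0,0,0,0,0]
    - [0,0,0,0,0,0,0]

```text
time_s: 29.25
tcp_pos: [0.5203, 0.0019, 0.2822]
eef_rot: [-179.6, -0.1, -74.0]
contact_force: [0.0, -0.0, 16.7]
gripper_width: 0.0264
gripper_force: 45.0
```

>>> apply_moves:
  targets:
    - [0,-0.0001,0.0003,0.0004,0,0,0]
    - [0,0,0,0,0,0,0]
    - [0,0,0,0,0,0,0]

```text
time_s: 29.5
tcp_pos: [0.5201, 0.0019, 0.2821]
eef_rot: [-179.6, -0.1, -74.0]
contact_force: [-0.3, 1.0, 18.1]
gripper_width: 0.0271
gripper_force: 45.0
```

>>> apply_moves:
  targets:
    - [0,0,0,-0.003,0,0,0]
    - [0,0,0,-0.004,0,0,0]
    - [0,0,0,-0.01,0,0,0]
    - [0,0,0,-0.02,0,0,0]
    - [0,0,0,-0.01,0,0,0]
    - [0,0,0,0,0,0,0]
    - [0,0,0,0,0,0,0]

```text
time_s: 30.08
tcp_pos: [0.5176, 0.0023, 0.3251]
eef_rot: [-180.0, 0.0, -74.0]
contact_force: [0.5, 0.4, -2.6]
gripper_width: 0.0267
gripper_force: 45.0
```

Run:
```python
from g import *
s=get_state();print(s['tcp_pos'],s['eef_rot'],s['contact_force'])
top(['scene','side'])
for n,h in(('scene',.1015),('side',.1002)):
  p=cloud(load(n)).reshape(-1,3);a=p[(np.hypot(p[:,0]-.5235,p[:,1]-.003)<.014)&(p[:,2]>.1)&(p[:,2]<.13)]
  print(n,np.histogram(a[:,2],bins=np.arange(.1,.13,.002))[0])
b=load('side')['frame'][140:230,210:290];a=load('scene')['frame'][120:210,240:320]
cv2.imwrite('pics/gap.png',np.hstack([cv2.resize(x,(400,450),interpolation=2) for x in(b,a)])[:,:,::-1])
```

```text
[0.51758304 0.00225554 0.32511063] [-1.79972710e+02  3.09210204e-02 -7.40465302e+01] [ 0.47184118  0.42870575 -2.62903966]
scene top z 0.1861 [0.5244 0.0036 0.186 ] shank [0.5288 0.0016 0.145 ] 128
   ax 0.125 [0.5233 0.004 ]
   ax 0.145 [0.5233 0.0038]
   ax 0.165 [0.5235 0.004 ]
side top z 0.1853 [0.524  0.0015 0.1853] shank [ 0.5235 -0.0046  0.1446] 121
   ax 0.125 [0.5232 0.0019]
   ax 0.145 [0.5229 0.0014]
   ax 0.165 [0.5228 0.0011]
scene [14 15  3  7 21 12  6  4  3  9  2  7  6  5]
side [13  7  4 12 16 10  3  4  4  7  4  7  4  3]
```

View pics/gap.png

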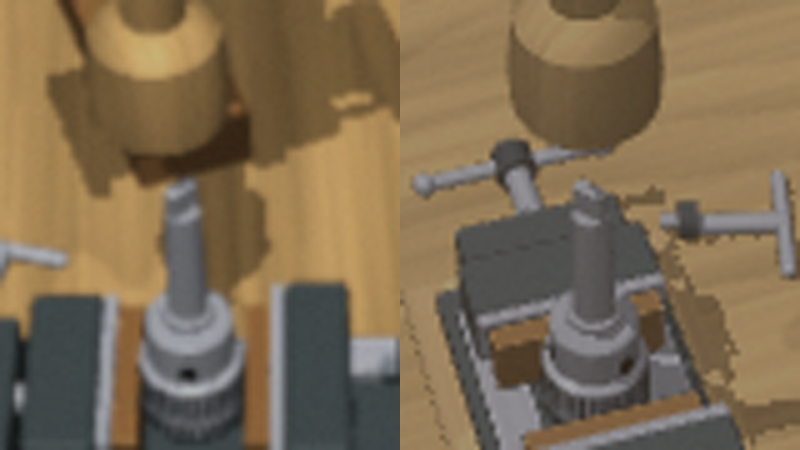

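The arbor is upright with the collar close to the chuck, and the estimated gap is 3.5 ± 0.5 mm. I'll tap a few more times for margin, starting re-centred and with the same compensation.

>>> apply_moves:
  targets:
    - [0,0.0016,-0.0056,0.01,0,0,0]
    - [0,0,0,0.015,0,0,0]
    - [0,0,0,0.01,0,0,0]
    - [0,0,0,0.005,0,0,0]
    - [0,0,0,0.002,0,0,0]
    - [0,0,0,0,0,0,0]
    - [0,0,0,0.0005,0,0,0]
    - [0,0,0,0.0005,0,0,0]
    - [0,-0.0001,0.0004,0.0005,0,0,0]
    - [0,-0.0001,0.0004,0.0005,0,0,0]
    - [0,-0.0001,0.0004,0.0005,0,0,0]
    - [0,-0.0001,0.0004,0.0005,0,0,0]
    - [0,-0.0001,0.0004,0.0005,0,0,0]
    - [0,-0.0001,0.0004,0.0005,0,0,0]
    - [0,-0.0001,0.0004,0.0005,0,0,0]
    - [0,0,0,0,0,0,0]
    - [0,0,0,0,0,0,0]

```text
time_s: 31.6
tcp_pos: [0.5227, 0.0019, 0.2821]
eef_rot: [-179.6, -0.1, -74.0]
contact_force: [-0.3, -0.2, 13.4]
gripper_width: 0.0266
gripper_force: 45.0
```

>>> apply_moves:
  targets:
    - [0,-0.0001,0.0004,0.0005,0,0,0]
    - [0,0,0,0,0,0,0]
    - [0,0,0,0,0,0,0]

```text
time_s: 31.85
tcp_pos: [0.5227, 0.0019, 0.2821]
eef_rot: [-179.6, -0.1, -74.0]
contact_force: [-0.7, -0.1, 14.9]
gripper_width: 0.0267
gripper_force: 45.0
```

>>> apply_moves:
  targets:
    - [0,-0.0001,0.0004,0.0005,0,0,0]
    - [0,-0.0001,0.0004,0.0005,0,0,0]
    - [0,0,0,0,0,0,0]
    - [0,0,0,0,0,0,0]

```text
time_s: 32.18
tcp_pos: [0.5224, 0.0018, 0.2819]
eef_rot: [-179.5, -0.1, -74.0]
contact_force: [-0.1, -0.4, 19.0]
gripper_width: 0.027
gripper_force: 45.0
```

>>> apply_moves:
  targets:
    - [0,-0.0001,0.0003,0.0004,0,0,0]
    - [0,0,0,0,0,0,0]
    - [0,0,0,0,0,0,0]
    - [0,0,0,0,0,0,0]

```text
time_s: 32.52
tcp_pos: [0.5223, 0.0018, 0.2818]
eef_rot: [-179.4, -0.2, -74.0]
contact_force: [0.0, 0.0, 20.1]
gripper_width: 0.0267
gripper_force: 45.0
```

Now I'll release and give short, slightly livelier soft taps of about 17 N.

>>> apply_moves:
  targets:
    - [0,0.0005,-0.0017,-0.0035,0,0,0]
    - [0,0.0005,-0.0017,-0.004,0,0,0]
    - [0,0,0,0,0,0,0]
    - [0,0,0,0.002,0,0,0]
    - [0,-0.0003,0.001,0.002,0,0,0]
    - [0,-0.0004,0.0014,0.002,0,0,0]
    - [0,0,0,0,0,0,0]

```text
time_s: 33.1
tcp_pos: [0.5224, 0.0016, 0.2816]
eef_rot: [-179.6, -0.1, -74.0]
contact_force: [-0.3, -0.3, 16.6]
gripper_width: 0.0267
gripper_force: 45.0
```

>>> apply_moves:
  targets:
    - [0,0,0,0,0,0,0]
    - [0,0,0,0,0,0,0]

```text
time_s: 33.27
tcp_pos: [0.5224, 0.0017, 0.2816]
eef_rot: [-179.6, -0.1, -74.0]
contact_force: [-0.0, 0.3, 16.5]
gripper_width: 0.0266
gripper_force: 45.0
```

That advanced it. I'll give three more of the same soft taps.

>>> apply_moves:
  targets:
    - [0,0.0003,-0.0012,-0.003,0,0,0]
    - [0,0.0004,-0.0012,-0.003,0,0,0]
    - [0,0,0,0,0,0,0]
    - [0,0,0,0.002,0,0,0]
    - [0,-0.0003,0.001,0.002,0,0,0]
    - [0,-0.0004,0.0014,0.002,0,0,0]
    - [0,0,0,0,0,0,0]
    - [0,0.0003,-0.0012,-0.003,0,0,0]
    - [0,0.0004,-0.0012,-0.003,0,0,0]
    - [0,0,0,0,0,0,0]
    - [0,0,0,0.002,0,0,0]
    - [0,-0.0003,0.001,0.002,0,0,0]
    - [0,-0.0004,0.0014,0.002,0,0,0]
    - [0,0,0,0,0,0,0]
    - [0,0,0,0,0,0,0]

```text
time_s: 34.52
tcp_pos: [0.5223, 0.0016, 0.2815]
eef_rot: [-179.6, -0.1, -74.0]
contact_force: [-0.6, 0.1, 16.8]
gripper_width: 0.0263
gripper_force: 45.0
```

>>> apply_moves:
  targets:
    - [0,0.0003,-0.0012,-0.003,0,0,0]
    - [0,0.0004,-0.0012,-0.003,0,0,0]
    - [0,0,0,0,0,0,0]
    - [0,0,0,0.002,0,0,0]
    - [0,-0.0003,0.001,0.002,0,0,0]
    - [0,-0.0004,0.0014,0.0024,0,0,0]
    - [0,0,0,0,0,0,0]
    - [0,0,0,0,0,0,0]

```text
time_s: 35.18
tcp_pos: [0.5225, 0.0016, 0.2814]
eef_rot: [-179.6, -0.1, -74.0]
contact_force: [-0.4, 0.6, 16.3]
gripper_width: 0.0263
gripper_force: 45.0
```

>>> apply_moves:
  targets:
    - [0,0.0003,-0.0012,-0.003,0,0,0]
    - [0,0.0004,-0.0012,-0.004,0,0,0]
    - [0,0,0,-0.01,0,0,0]
    - [0,0,0,-0.02,0,0,0]
    - [0,0,0,-0.01,0,0,0]
    - [0,0,0,0,0,0,0]
    - [0,0,0,0,0,0,0]

```text
time_s: 35.77
tcp_pos: [0.5226, 0.0021, 0.3248]
eef_rot: [-180.0, 0.0, -74.0]
contact_force: [0.1, 0.0, -2.5]
gripper_width: 0.027
gripper_force: 45.0
```

Run:
```python
from g import *
s=get_state();print(s['tcp_pos'],s['contact_force'])
for i in range(3): top(['scene','side'])
for n in['scene','side']:
    p=cloud(load(n)).reshape(-1,3);a=p[np.hypot(p[:,0]-.523,p[:,1]-.003)<.035]
    m=a[(a[:,2]>.2)&(a[:,2]<.28)];print(n,'mallet minz',np.percentile(m[:,2],[0,1,5]))
    t=p[(np.hypot(p[:,0]-.524,p[:,1]-.002)<.022)&(np.hypot(p[:,0]-.524,p[:,1]-.002)>.0135)&(p[:,2]>.096)&(p[:,2]<.106)];print('mouth',np.median(t[:,2]))
```

```text
[0.52255693 0.00212944 0.32477276] [ 0.11831633  0.03311274 -2.4618602 ]
scene top z 0.1854 [0.5246 0.0036 0.1854] shank [0.53   0.0026 0.1444] 120
   ax 0.125 [0.5236 0.0043]
   ax 0.145 [0.5241 0.0044]
   ax 0.165 [0.5238 0.0048]
side top z 0.1843 [0.5246 0.0009 0.1841] shank [ 0.5237 -0.0045  0.1449] 129
   ax 0.125 [0.5238 0.0017]
   ax 0.145 [0.5239 0.0016]
   ax 0.165 [0.5242 0.0023]
scene top z 0.1851 [0.5254 0.0039 0.1851] shank [0.53   0.0026 0.1443] 118
   ax 0.125 [0.5236 0.0042]
   ax 0.145 [0.5237 0.0041]
   ax 0.165 [0.524  0.0041]
side top z 0.1847 [ 5.233e-01 -4.000e-04  1.846e-01] shank [ 0.5236 -0.0046  0.1447] 125
   ax 0.125 [0.5231 0.0019]
   ax 0.145 [0.524  0.0014]
   ax 0.165 [0.5234 0.0013]
scene top z 0.1854 [0.5254 0.0034 0.1857] shank [0.5301 0.0026 0.1445] 120
   ax 0.125 [0.5238 0.0043]
   ax 0.145 [0.5241 0.0043]
   ax 0.165 [0.5237 0.0045]
side top z 0.1843 [5.243e-01 1.000e-04 1.846e-01] shank [ 0.5236 -0.0045  0.1454] 127
   ax 0.125 [0.5239 0.0017]
   ax 0.145 [0.5235 0.0018]
   ax 0.165 [0.5241 0.0024]
scene mallet minz [0.2271205  0.23104127 0.23488295]
mouth 0.10153764249656361
side mallet minz [0.22613579 0.23106127 0.2341065 ]
mouth 0.10064245753001022
```

The taper is home: the arbor's top has dropped about 4 mm, leaving a gap of about 2.8 mm, and it is upright. The mallet goes back to its place.

>>> apply_moves:
  targets:
    - [0,0.015,0.003,0,0,0,0]
    - [0,0.03,0.007,0,0,0,0]
    - [0,0.033,0.007,0,0,0,0]
    - [0,0.033,0.007,0,0,0,0]
    - [0,0.033,0.007,0,0,0,0]
    - [0,0.033,0.007,0,0,0,0]
    - [0,0.033,0.007,0,0,0,0]
    - [0,0.025,0.006,0,0,0,0]
    - [0,0.0177,0.0034,0,0,0,0]
    - [0,0,0,0.01,0,0,0]
    - [0,0,0,0.025,0,0,0]
    - [0,0,0,0.035,0,0,0]
    - [0,0,0,0.035,0,0,0]
    - [0,0,0,0.035,0,0,0]
    - [0,0,0,0.035,0,0,0]
    - [0,0,0,0.025,0,0,0]
    - [0,0,0,0.015,0,0,0]
    - [0,0,0,0.007,0,0,0]
    - [0,0,0,0,0,0,0]
    - [0,0,0,0,0,0,0]

```text
time_s: 37.73
tcp_pos: [0.5401, -0.256, 0.1033]
eef_rot: [-180.0, -0.0, -74.0]
contact_force: [1.1, 0.1, -2.1]
gripper_width: 0.0269
gripper_force: 45.0
```

>>> apply_moves:
  targets:
    - [0,0,0,0.002,0,0,0]
    - [0,0,0,0.001,0,0,0]
    - [0,0,0,0.001,0,0,0]
    - [0,0,0,0,0,0,0]
    - [0,0,0,0,0,0,0]

```text
time_s: 38.15
tcp_pos: [0.5398, -0.2561, 0.0993]
eef_rot: [-180.0, -0.0, -74.0]
contact_force: [-0.8, -0.8, -2.3]
gripper_width: 0.0265
gripper_force: 45.0
```

>>> apply_moves:
  targets:
    - [0,0,0,0.001,0,0,0]
    - [0,0,0,0.001,0,0,0]
    - [0,0,0,0.0007,0,0,0]
    - [0,0,0,0,0,0,0]
    - [0,0,0,0,0,0,0]

```text
time_s: 38.57
tcp_pos: [0.5397, -0.2561, 0.0963]
eef_rot: [-180.0, -0.0, -74.0]
contact_force: [-0.7, 0.1, -0.7]
gripper_width: 0.0269
gripper_force: 45.0
```

>>> apply_moves:
  targets:
    - [0,0,0,0.0004,0,0,0]
    - [0,0,0,0.0003,0,0,0]
    - [0,0,0,0,0,0,0]
    - [0,0,0,0,0,0,0]

```text
time_s: 38.9
tcp_pos: [0.54, -0.2562, 0.0962]
eef_rot: [-180.0, -0.0, -74.0]
contact_force: [-0.4, -0.5, 5.6]
gripper_width: 0.0268
gripper_force: 45.0
```

The mallet is on the bench. I'll release it and retreat.

>>> apply_moves:
  targets:
    - [0.8,0,0,-0.001,0,0,0]
    - [0.8,0,0,0,0,0,0]
    - [0.8,0,0,0,0,0,0]
    - [0.8,0,0,0,0,0,0]
    - [0.8,0,0,0,0,0,0]
    - [0.8,0,0,0,0,0,0]
    - [0.8,0,0,0,0,0,0]
    - [0.8,0,0,0,0,0,0]
    - [0.8,0,0,0,0,0,0]
    - [0.8,0,0,-0.01,0,0,0]
    - [0.8,0,0,-0.02,0,0,0]
    - [0.8,0,0,-0.03,0,0,0]
    - [0.8,0,0,-0.035,0,0,0]
    - [0.8,0,0,-0.035,0,0,0]
    - [0.8,0,0,-0.03,0,0,0]
    - [0.8,0,0,-0.015,0,0,0]
    - [0.8,0,0,0,0,0,0]
    - [0.8,0,0,0,0,0,0]

```text
time_s: 40.4
tcp_pos: [0.54, -0.256, 0.2733]
eef_rot: [-179.8, -0.1, -74.0]
contact_force: [-1.2, 0.3, -0.7]
gripper_width: 0.0701
gripper_force: 0.0
```

Run:
```python
from g import *
s=get_state();print(s['tcp_pos'],s['contact_force'],s['gripper_width'])
top(['scene','side'])
for n in['scene','side']:
    p=cloud(load(n)).reshape(-1,3);a=p[np.hypot(p[:,0]-.54,p[:,1]+.256)<.035];q=a[(a[:,2]>.112)&(a[:,2]<.15)]
    print(n,'knob',q.min(0),q.max(0))
```

```text
[ 0.54000416 -0.25603827  0.27325685] [-1.15476103  0.28614781 -0.73465833] 0.07008476410814904
scene top z 0.1859 [0.5243 0.0035 0.1861] shank [0.53   0.0026 0.1445] 116
   ax 0.125 [0.5238 0.0041]
   ax 0.145 [0.524 0.004]
   ax 0.165 [0.524  0.0051]Traceback (most recent call last):
  File "<stdin>", line 3, in <module>
  File "g.py", line 7, in top
    t=hi[hi[:,2]>np.percentile(hi[:,2],99)-.003]
                 ~~~~~~~~~~~~~^^^^^^^^^^^^
    return _quantile_unchecked(
        a, q, axis, out, overwrite_input, method, keepdims, weights)
    return _ureduce(a,
                    func=_quantile_ureduce_func,
    ...<5 lines>...
                    overwrite_input=overwrite_input,
                    method=method)
    r = func(a, **kwargs)
    result = _quantile(arr,
                       quantiles=q,
    ...<2 lines>...
                       out=out,
                       weights=wgt)
    slices_having_nans = np.isnan(arr[-1, ...])
                                  ~~~^^^^^^^^^
IndexError: index -1 is out of bounds for axis 0 with size 0
```

Run:
```python
from g import *
for i in range(3): top(['scene'])
p=cloud(load('scene')).reshape(-1,3);a=p[np.hypot(p[:,0]-.54,p[:,1]+.256)<.035];q=a[(a[:,2]>.112)&(a[:,2]<.15)]
print('knob',len(q),q.min(0),q.max(0))
```

```text
scene top z 0.1853 [0.5247 0.0035 0.1856] shank [0.53   0.0025 0.1448] 120
   ax 0.125 [0.5237 0.0041]
   ax 0.145 [0.5237 0.0038]
   ax 0.165 [0.5244 0.0043]
scene top z 0.1845 [0.5243 0.003  0.1847] shank [0.5299 0.0026 0.1451] 118
   ax 0.125 [0.5235 0.0044]
   ax 0.145 [0.5239 0.0041]
   ax 0.165 [0.5237 0.0045]
scene top z 0.1853 [0.5254 0.0035 0.1855] shank [0.53   0.0026 0.1443] 118
   ax 0.125 [0.5237 0.0044]
   ax 0.145 [0.5238 0.0043]
   ax 0.165 [0.5241 0.0044]
knob 171 [ 0.5272353  -0.26701427  0.11209707] [ 0.555228   -0.23920223  0.12922983]
```

The arbor is upright and home, and the mallet is standing in its old place, so I'll hand in.

```bash
python3 -c "
from plant import *
print(close_job())"
```

```text
the job is handed in; nothing more can be done
None
```

I handed the job in after about 40 s of robot time, and no verdict came back: by camera the middle arbor is driven home in the chuck (gap about 3 mm, upright) and the wooden mallet stands back in its place; the pressing reached about 23 N at most by the wrist sensor (the task asked for 15 to 20 N taps; limit 30 N), though the peaks of the last quick taps were not recorded.

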